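# Seat the keyed rose on a rotary switch box

## Robot

A 7-joint arm with a two-finger parallel gripper is mounted at the origin on the work surface. World frame = base frame: x ahead of the robot, y to its left, z up, the work surface at z = 0. Lengths are in m, angles in rad, forces in N, time in s.
With the tool pointing down it reaches from about 0.425 to 0.975 m from the base axis. Payload 16.7 kg.
Tool frame: the origin (TCP) lies midway between the tips of the shut fingers; the grasp point (between the pads) lies bot.tcp_to_grasp behind it (bot.tcp_to_grasp is the distance from the TCP to the grasp point, in m); z points along the fingers, y is the line along which they close (so a half turn about z gives the same grasp; the last joint's range is limited). The gripper opens to 85 mm and grips with 20 to 120 N. Pads are 22 mm wide; open, the fingers measure 114 mm over their backs; the gripper's body (76 mm by 85 mm) begins 54 mm behind the grasp point. The pads swing forward as they close: fully open they stand 13 mm farther back than shut.
Start: joints at [1.161, 0.426, 0.074, 1.606, -0.034, 1.111, -0.067], TCP at [0.173, -0.652, 0.231] pointing down, gripper open.
Joint ranges: [-2.85, 2.85], [-0.5, 2.14], [-1.23, 1.37], [0.21, 2.46], [-1.02, 4.16], [0.16, 2.05], [-2.73, 2.73]. Speed limits (rad/s): [1.89, 1.89, 2.39, 2.39, 3.01, 3.01, 3.01].

## Interface

Orientations are given as a 3x3 rotation matrix whose columns are the frame's x, y, z axes.
In Python, from plant import bot gives the robot as it stands.
- The arm moves only by the tool arm_command, never from a script. Its argument "moves" is a list of rows, each a list of 3 entries, a list of its own where there are three numbers: the shift along the tool's x, y, z each as a share of 30 mm, from -1 to 1, then the turn, a rotation vector about the tool's x, y, z each as a share of 8 degrees, from -1 to 1, then the gripper command: -1 is shut, 1 is fully open, values between are in proportion. In form: [[[tx, ty, tz], [ax, ay, az], claw], ...]. A call has exactly 8 rows; each row shifts and turns the commanded pose from where the row before left it, along the tool's axes as they then stand; what a row does not reach is not made up. A row lasts 1/10 s, in which the tool goes at most 50 mm and 8.59 degrees, less where a joint would pass 70% of its speed; a pose out of reach is approached as far as the arm can. A call with a number of a shift or a turn outside -1 to 1 is refused whole. A call with a gripper value outside its range is refused whole. The fingers move at their own pace and stop on an object; "force" is the grip in N (left out, the last holds). Time passes only in rows, so rows that do not move let the fingers close, or fill a call up. It gives the time, the measured TCP pose, the force, the opening and the grip force at its end, in the units of the state.
- bot.state(): the state, without advancing time (a new reading comes with each control period).
- bot.read_camera(name): name is "scene" or "top" or "wrist"; returns the picture (384x512x3 uint8, red, green, blue); there is no depth.
- bot.camera_model(name): a dict with "fov_y" (degrees; the focal length in pixels is half the picture's height over the tangent of half this angle, whatever the lens; pixels are square), "cx", "cy" (the principal point, pixels), "k1" (the pictures are not rectified: a ray, as slopes to the right and down, at radius r is drawn at 1 + k1 r^2 times it, then the intrinsics apply), "cam_to_world" (4x4, takes a point from camera to world coordinates). Camera axes: x right, y up, looking along -z (the intrinsics and any distortion apply to the point x, -y, -z); pixel columns grow to the right and rows downward; lengths in m; the calibration is good to about 2 mm. A picture is of the moment at which its call begins: read the wrist's pose just before it. camera_model takes no time and is no camera call; for the wrist camera it gives the pose at the moment of the call.
- bot.finish_job(): hands the job in; it is judged then, once.
Trained networks look in the newest picture that a camera, given by its name, has taken for a name from the list of things; names that differ only in an ending like _2 or _b are one class to them, and where a whole thing is asked for, a point or a joint stands for the part that bears it (a point fixed in the world has none). Each returns a list of dicts, best first, with "confidence" (0 to 1); they miss things now and then, are a little off and sometimes report something else, mostly with a low value. They report only what shows in the picture. A call takes as long as a camera call. They do not tell look-alikes from the thing itself.
- bot.recognise(camera, name): "uv" ([column, row] in pixels, amid what is visible of it).
- bot.cut_out(camera, name): "mask" (384x512 bool, what is visible of it) and "uv" ([column, row] in pixels, amid what is visible of it).
- bot.mark_of(camera, name): "uv" ([column, row] in pixels: a listed point, or the origin of a listed thing).
The state is a dict: "t": time; "joint_positions": joint angles; "joint_vel": joint speeds; "tau": joint torques, N m; "eef_pos": TCP position; "tcp_rot": TCP orientation; "contact_force": force on the tool from outside, world axes, zero at the start; "wrist_torque": the same for the moment, N m; "opening": finger opening in m; "gripper_force": force on a finger pad.
Only numpy, scipy, OpenCV 4.12 (cv2) and the standard library are available. Lean on these libraries where they do the work, as an engineer would, in place of code of your own. Each camera call takes 0.05 s, during which the arm holds its last target. There are 200 camera calls.

## Task

The grey round rose on the switch box is sitting up on the locating pin. With a fingertip against its lug, turn the rose until the notch in its rim is over the pin, then press it down until it sits fully home on the box, and take the hand away. Do it by pushing only, gently: do not grip the rose or pull it up, and leave everything else on the bench where it is.

Things in the scene. Friction and masses are not known exactly. Their poses are not given: they have to be found in the camera images.
- isolator: white box of a rotary switch, fixed to the bench: 170 (its x) x 150 (its y) mm, 60 mm high, with a 22 mm stub out of each y side. Origin at the centre of its underside; z up. The rose is centred over this origin; the locating pin stands on the +x side of it.
- spindle (a point): point on the axis of the rose and of the 8 mm round steel spindle it sits on, 8 mm above the box's top face (68 mm above the bench); fixed. The spindle's top is 26 mm above the box's face.
- key (a point): the locating pin: a low steel ridge fixed on the box's face, 8 mm high and 7 mm wide with a rounded crest, running radially from 39.5 to 60 mm from the spindle, so its outer end shows beyond the rim of the rose. This point is on its crest, 45 mm from the spindle.
- notch (a point): the notch in the rim of the rose: 12 mm wide, straight-sided, from 37 mm out to the rim. This point is in the middle of the notch, 45 mm from the axis, level with the underside of the rose. The notch is opposite the lug.
- rose (a point): the rose, a grey plastic disc 96 mm across and 10 mm thick that cannot tilt: this point is on its axis, level with its flat top. At the start its underside rests on the pin's crest 8 mm above the box's face, so its flat top is 78 mm above the bench; seated, 70 mm. At its centre a hub 18 mm across stands 4 mm proud; else the top is flat but for the lug.
- lug (a point): the finger lug on the rose's top: an upright radial rib 26 mm long (16 to 42 mm from the axis), 9 mm thick, 14 mm high, on the side opposite the notch. This point is at the middle of its foot, 29 mm from the axis, level with the disc's flat top; the lug's top is 92 mm above the bench at the start.
- rose_turn (a joint): angle of the rose about the spindle relative to the box, anticlockwise from above positive; turns both ways. 0: notch directly opposite the pin; pi or -pi: notch exactly over the pin (enters freely within about 3 degrees; if pressed within about 5 the rounded crest leads it in). Takes about 0.06 N m (2 N sideways on the lug) and stays where it is left.
- rose_press (a joint): how far the rose is pushed down the spindle, m: 0 at the start (riding on the pin), 0.008 fully seated on the box's face, negative when pulled up. A snug fit: pushing it takes about 4 N and it stays where it is left, it neither drops by itself nor springs back. It goes down only while the notch is over the pin.
- breaker_wide: loose white three-pole circuit breaker lying on its back, 85 x 54 mm, 63 mm high, beside the switch box; origin at the centre of its underside. Not part of the job.
- breaker_narrow: loose white two-pole circuit breaker lying on its back, 85 x 36 mm, 63 mm high, on the other side of the switch box; origin at the centre of its underside. Not part of the job.
- handle: loose black rotary handle, round foot 56 mm across with a grip bar 14 mm wide, 38 mm high, on the bench beyond the switch box; origin at the centre of its underside. Not part of the job.
- tape_roll: loose black roll of tape lying flat, 96 mm across, 19 mm high; origin at the centre of its underside. Not part of the job.
- screwdriver: loose screwdriver lying on the bench, not part of the job
- multimeter: loose grey hand multimeter lying flat, 160 x 78 x 36 mm; origin at the centre of its underside. Not part of the job.
- mug: loose white mug, 80 mm across, 90 mm high; origin at the centre of its underside. Not part of the job.
Mind the look-alikes: they are no part of the job. Leave any green or yellow look-alike of the isolator alone.

How it is judged:
By the outcome, as a careful person would: the job done as asked, in the order asked, and still so for the second after the job is handed in, with the robot touching nothing.
It also fails if it takes over 40 s, if anything falls off the work surface, if the arm or the gripper's body presses on something with over 40 N, if the wrist force passes 120 N, or if a joint passes its speed limit or range.

## Working session

There is one attempt and no reset: what is moved stays moved. The work goes in short steps, Python scripts to look and compute and a tool call to move; the robot and the scene stay as the last step left them, time stands still between calls to the robot, and variables do not carry over. Pictures are saved under pics/ and viewed, at most 10 in all, crops included, and the job is handed in when it is done.

Besides the shell and the picture viewer there is one more tool, called by a JSON object that holds its "fn" and its "kwargs", one argument or row to a line. arm_command: Moves the arm, as the interface text tells. Shift numbers are shares of 30 mm and turn numbers shares of 8 degrees, none past 1 either way. Its arguments: {"type":"object","properties":{"moves":{"type":"array","items":{"type":"array"}},"force":{"type":"number"}},"required":["moves"]}

```bash
mkdir -p pics; cat > h.py <<'E'
import numpy as np, cv2
from plant import bot
def ray(cam,uv,m=None):
    m=m or bot.camera_model(cam); f=192/np.tan(np.radians(m["fov_y"])/2)
    d=(np.array(uv,float)-[m["cx"],m["cy"]])/f
    rd=np.hypot(*d); r=rd
    for _ in range(30): r=rd/(1+m["k1"]*r*r)
    if rd>0: d=d*r/rd
    T=np.array(m["cam_to_world"]); v=T[:3,:3]@np.array([d[0],-d[1],-1]); return T[:3,3],v/np.linalg.norm(v)
def at_z(cam,uv,z,m=None):
    o,v=ray(cam,uv,m); return o+v*(z-o[2])/v[2]
def tri(rays):
    A=np.zeros((3,3));b=np.zeros(3)
    for o,v in rays:
        P=np.eye(3)-np.outer(v,v);A+=P;b+=P@o
    x=np.linalg.solve(A,b); return x,[round(1e3*np.linalg.norm((np.eye(3)-np.outer(v,v))@(x-o)),1) for o,v in rays]
def proj(cam,p):
    m=bot.camera_model(cam);f=192/np.tan(np.radians(m["fov_y"])/2)
    T=np.array(m["cam_to_world"]);q=T[:3,:3].T@(np.array(p)-T[:3,3]);d=np.array([q[0],-q[1]])/-q[2]
    return d*(1+m["k1"]*(d@d))*f+[m["cx"],m["cy"]]
E
python3 - <<'E'
from h import *
ims=[]
for c in("scene","top"):
    im=bot.read_camera(c); cv2.imwrite(f"pics/{c}0.png",im[:,:,::-1]); ims.append(im)
    print(c,np.array(bot.camera_model(c)["cam_to_world"]).round(2)[:3,3])
    for n in("isolator","spindle","key","notch","rose","lug"):
        print(c,n,[(np.round(r["uv"]).tolist(),round(r["confidence"],2)) for r in bot.mark_of(c,n)[:4]])
s=bot.state();print(s["t"],s["eef_pos"],s["tcp_rot"],s["opening"],bot.tcp_to_grasp)
E
```

```text
scene [1.69 0.06 0.84]
scene isolator [([371.0, 198.0], 0.7), ([199.0, 218.0], 0.63), ([274.0, 226.0], 0.62), ([271.0, 210.0], 0.5)]
scene spindle [([202.0, 202.0], 0.79), ([192.0, 164.0], 0.62), ([271.0, 209.0], 0.6), ([408.0, 242.0], 0.46)]
scene key [([280.0, 220.0], 0.81), ([202.0, 210.0], 0.66), ([192.0, 173.0], 0.66)]
scene notch [([273.0, 205.0], 0.89), ([195.0, 196.0], 0.87), ([188.0, 160.0], 0.48)]
scene rose [([196.0, 201.0], 0.92), ([276.0, 211.0], 0.85), ([191.0, 161.0], 0.67)]
scene lug [([276.0, 214.0], 0.64), ([190.0, 167.0], 0.62), ([196.0, 205.0], 0.58), ([304.0, 248.0], 0.45)]
top [0.34 0.03 1.51]
top isolator [([232.0, 162.0], 0.92), ([318.0, 180.0], 0.73), ([343.0, 273.0], 0.72), ([275.0, 129.0], 0.6)]
top spindle [([235.0, 159.0], 0.88), ([350.0, 278.0], 0.76), ([320.0, 177.0], 0.64)]
top key [([226.0, 148.0], 0.95), ([316.0, 166.0], 0.7), ([340.0, 266.0], 0.6)]
top notch [([236.0, 172.0], 0.95), ([354.0, 292.0], 0.81), ([330.0, 195.0], 0.73)]
top rose [([232.0, 164.0], 0.89), ([353.0, 279.0], 0.65), ([322.0, 180.0], 0.59), ([92.0, 141.0], 0.39)]
top lug [([234.0, 151.0], 0.77), ([319.0, 170.0], 0.74), ([349.0, 271.0], 0.7)]
0.7 [ 0.1733908  -0.6523232   0.23133415] [[ 9.66456313e-01  2.56831058e-01  5.54239509e-05]
 [ 2.56831058e-01 -9.66456314e-01  7.27504790e-06]
 [ 5.54332855e-05  7.20357596e-06 -9.99999998e-01]] 0.08518805634423113 0.0187
```

```bash
python3 -c "
import cv2,numpy as np
a=cv2.imread('pics/scene0.png');b=cv2.imread('pics/top0.png')
cv2.imwrite('pics/both0.png',cv2.resize(np.hstack([a,b]),(800,300)))"
```

```text
(no output)
```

View pics/top0.png

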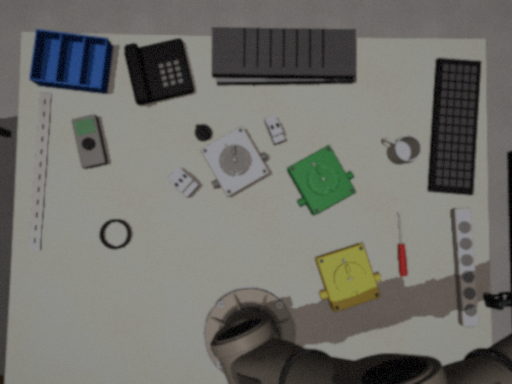

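View pics/scene0.png

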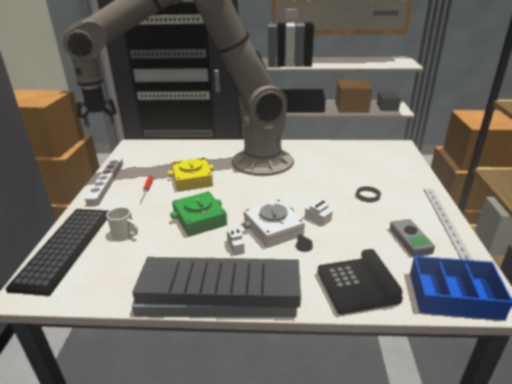

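Three boxes look alike in the top view: white (235,160), green (320,180) and yellow (348,277). The white one, with the grey rose, fits the description; in the scene view it is at (274,218). I'll confirm it in an enlarged crop and triangulate.

```bash
python3 - <<'E'
from h import *
a=cv2.imread('pics/scene0.png')[190:255,220:335];b=cv2.imread('pics/top0.png')[115:205,190:285]
cv2.imwrite('pics/crop0.png',np.hstack([cv2.resize(a,(400,226),interpolation=2),np.zeros((226,4,3),np.uint8)]).repeat(1,0) if 0 else np.hstack([cv2.copyMakeBorder(cv2.resize(a,(390,220),interpolation=2),0,160,0,10,0),cv2.resize(b,(400,380),interpolation=2)]))
for n,s,t in(("isol",(274,226),(232,162)),("spindle",(271,209),(235,159)),("key",(280,220),(226,148)),("rose",(276,211),(232,164)),("notch",(273,205),(236,172)),("lug",(276,214),(234,151))):
    p,e=tri([ray("scene",s),ray("top",t)]);print(n,p.round(3),e)
for n,z in(("isolator",0),("spindle",.068),("key",.068),("rose",.078),("notch",.068),("lug",.078)):
    for c,near in(("scene",(274,214)),("top",(233,160))):
        r=[q for q in bot.mark_of(c,n) if np.hypot(*(np.array(q["uv"])-near))<25]
        if r: print(n,c,at_z(c,r[0]["uv"],z).round(4))
E
```

```text
isol [0.535 0.061 0.016] [np.float64(2.5), np.float64(2.5)]
spindle [0.535 0.051 0.087] [np.float64(2.4), np.float64(2.4)]
key [0.571 0.08  0.067] [np.float64(1.3), np.float64(1.3)]
rose [0.522 0.064 0.07 ] [np.float64(1.5), np.float64(1.5)]
notch [0.496 0.052 0.079] [np.float64(2.5), np.float64(2.5)]
lug [0.56  0.061 0.083] [np.float64(4.4), np.float64(4.4)]
isolator scene [0.5109 0.0603 0.    ]
isolator top [0.5355 0.0656 0.    ]
spindle scene [0.5083 0.0485 0.068 ]
spindle top [0.5378 0.0527 0.068 ]
key scene [0.5735 0.0805 0.068 ]
key top [0.5701 0.0801 0.068 ]
rose scene [0.5351 0.0642 0.078 ]
rose top [0.5216 0.0605 0.078 ]
notch scene [0.4818 0.0537 0.068 ]
notch top [0.496  0.0503 0.068 ]
lug scene [0.5503 0.0659 0.078 ]
lug top [0.5596 0.0568 0.078 ]
```

View pics/crop0.png

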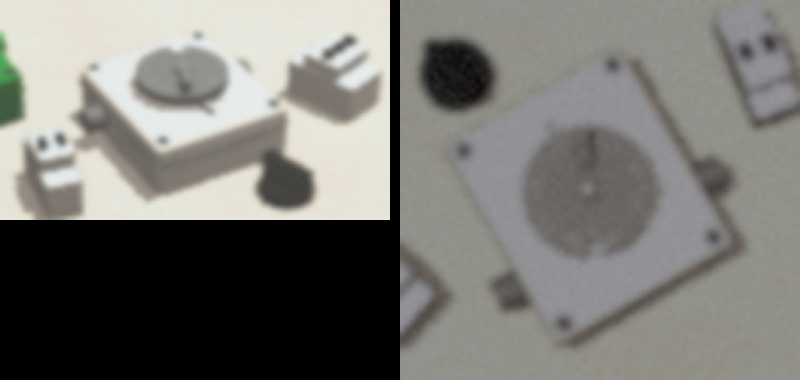

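The crop confirms the white box. The axis is near top pixel (234.7,160), the pin at upper left (226,145), the lug just above the axis and the notch below it. Next I'll bring the wrist camera over it with the fingers shut.

{"fn": "arm_command", "kwargs": {
  "moves": [
    [[1,-1,-0.1],[0,0,0],-1],
    [[1,-1,-0.1],[0,0,0],-1],
    [[1,-1,-0.1],[0,0,0],-1],
    [[1,-1,-0.1],[0,0,0],-1],
    [[1,-1,-0.1],[0,0,0],-1],
    [[1,-1,-0.1],[0,0,0],-1],
    [[1,-1,-0.1],[0,0,0],-1],
    [[1,-1,-0.1],[0,0,0],-1]
  ],
  "force": 20
}}

```text
t: 2.1
eef_pos: [0.3443, -0.3572, 0.2557]
tcp_rot: [[0.966, 0.257, 0.0], [0.257, -0.966, -0.0], [0.0, 0.001, -1.0]]
contact_force: [1.7, -0.9, -0.1]
opening: 0.0
gripper_force: 0.0
```

{"fn": "arm_command", "kwargs": {
  "moves": [
    [[1,-1,0],[0,0,0],-1],
    [[1,-1,0],[0,0,0],-1],
    [[1,-1,0],[0,0,0],-1],
    [[1,-1,0],[0,0,0],-1],
    [[1,-1,0],[0,0,0],-1],
    [[1,-1,0],[0,0,0],-1],
    [[1,-1,0],[0,0,0],-1],
    [[1,-1,0],[0,0,0],-1]
  ]
}}

```text
t: 2.9
eef_pos: [0.5147, -0.0636, 0.2556]
tcp_rot: [[0.966, 0.257, 0.001], [0.257, -0.966, -0.0], [0.001, 0.0, -1.0]]
contact_force: [0.8, -0.6, 0.2]
opening: 0.0001
gripper_force: 0.0
```

```bash
python3 - <<'E'
from h import *
s=bot.state();print(s["t"],s["eef_pos"],s["tcp_rot"].tolist() if hasattr(s["tcp_rot"],'tolist') else s["tcp_rot"],s["contact_force"])
m=bot.camera_model("wrist");print(np.array(m["cam_to_world"]).round(3),m["fov_y"],s["joint_positions"])
print(proj("wrist",[.535,.057,.078]))
E
```

```text
2.9 [ 0.51465846 -0.06358259  0.25562247] [[0.9664928385951945, 0.2566927620337459, 0.0006471967939672912], [0.25669290676728185, -0.9664930051984258, -0.00015005958501688286], [0.0005869919650086271, 0.00031116234057533077, -0.999999779309191]] [ 0.81406084 -0.59419694  0.20374547]
[[ 0.256  0.914  0.314  0.596]
 [-0.967  0.242  0.083 -0.042]
 [ 0.    -0.325  0.946  0.398]
 [ 0.     0.     0.     1.   ]] 71.75194787885076 [ 0.34667582  0.17088173 -0.38852391  1.9050311   0.07335552  1.07867526
 -1.38259579]
[158.83529353 124.07721169]
```

```bash
cat > w.py <<'E'
from h import *
import sys,json
def look(tag):
    m=bot.camera_model("wrist"); im=bot.read_camera("wrist"); cv2.imwrite(f"pics/{tag}.png",im[:,:,::-1])
    out={}
    for n,z in(("spindle",.068),("key",.068),("rose",.078),("notch",.068),("lug",.078)):
        for r in bot.mark_of("wrist",n)[:2]:
            o,v=ray("wrist",r["uv"],m); print(n,np.round(r["uv"],1),round(r["confidence"],2),at_z("wrist",r["uv"],z,m).round(4))
            out.setdefault(n,[o.tolist(),v.tolist()])
    json.dump(out,open(f"{tag}.json","w"))
if __name__=="__main__": look(sys.argv[1])
E
python3 w.py w1
```

```text
spindle [352.6 217.4] 0.71 [ 0.476  -0.2152  0.068 ]
spindle [166.3 125.8] 0.59 [0.5334 0.051  0.068 ]
key [147.3  91.3] 0.9 [0.5673 0.0788 0.068 ]
key [346.6 186.3] 0.81 [ 0.5163 -0.1906  0.068 ]
rose [355.7 219.9] 0.96 [ 0.4772 -0.2153  0.078 ]
rose [159.  125.7] 0.83 [0.5332 0.0565 0.078 ]
notch [356.7 243.6] 0.94 [ 0.4389 -0.2363  0.068 ]
lug [157.5  99.6] 0.7 [0.5621 0.0625 0.078 ]
lug [348. 202.] 0.67 [ 0.4988 -0.1958  0.078 ]
```

{"fn": "arm_command", "kwargs": {
  "moves": [
    [[-0.5,-1,0],[0,0,0],-1],
    [[-0.5,-1,0],[0,0,0],-1],
    [[-0.5,-1,0],[0,0,0],-1],
    [[-0.5,-0.5,0],[0,0,0],-1],
    [[0,0,0],[0,0,0],-1],
    [[0,0,0],[0,0,0],-1],
    [[0,0,0],[0,0,0],-1],
    [[0,0,0],[0,0,0],-1]
  ]
}}

```text
t: 4.0
eef_pos: [0.4295, 0.0202, 0.2553]
tcp_rot: [[0.967, 0.255, -0.0], [0.255, -0.967, 0.0], [-0.0, -0.0, -1.0]]
contact_force: [0.3, 0.0, -0.2]
opening: 0.0002
gripper_force: 0.0
```

```bash
python3 w.py w2; python3 - <<'E'
from h import *
import json
a=json.load(open("w1.json"));b=json.load(open("w2.json"))
for n in a:
    if n in b: print(n,*tri([list(map(np.array,a[n])),list(map(np.array,b[n]))]))
s=bot.state();print(s["t"],s["eef_pos"],s["contact_force"])
E
```

```text
spindle [439.  172.2] 0.93 [ 0.4797 -0.216   0.068 ]
key [234.7  30.4] 0.93 [0.5695 0.0779 0.068 ]
key [400.5 329.3] 0.93 [ 0.2221 -0.2825  0.068 ]
rose [445.6 175.5] 0.95 [ 0.4789 -0.2184  0.078 ]
rose [246.5  70.5] 0.6 [0.5327 0.055  0.078 ]
notch [437.3 205.1] 0.91 [ 0.437  -0.2358  0.068 ]
notch [242.8 109.7] 0.86 [0.4903 0.049  0.068 ]
lug [249.1  44.3] 0.71 [0.5587 0.0587 0.078 ]
lug [126.8  90. ] 0.66 [0.4786 0.1816 0.078 ]
spindle [ 0.48008945 -0.20945324  0.07745501] [np.float64(0.9), np.float64(0.9)]
key [0.56810262 0.07693392 0.0740242 ] [np.float64(0.5), np.float64(0.5)]
rose [ 0.47999265 -0.21118444  0.08632496] [np.float64(0.4), np.float64(0.4)]
notch [ 0.43616614 -0.23968611  0.06288159] [np.float64(0.4), np.float64(0.4)]
lug [0.56043505 0.06036008 0.07907765] [np.float64(2.5), np.float64(2.5)]
4.3 [0.42912531 0.02084966 0.25524784] [-0.41548592  0.21089828  0.9084916 ]
```

View pics/w2.png

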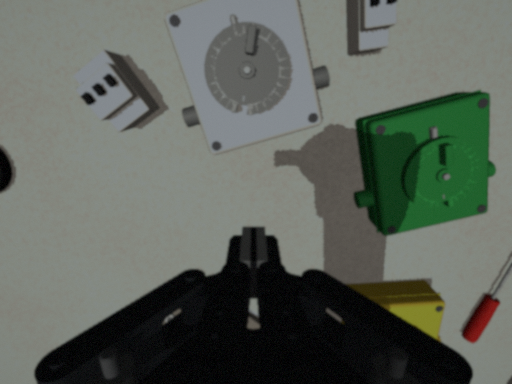

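w2 shows the white box, with the hub at (247,70), the lug pointing up at (251,40), the pin's outer end at (234,18) and the notch at (241,108). The pin is at about 32° and the lug at about 10° in world, so the lug must turn clockwise by roughly 158°. I'll move over the lug's anticlockwise side, look, then turn the tool around.

{"fn": "arm_command", "kwargs": {
  "moves": [
    [[0.6,-0.13,0],[0,0,0],-1],
    [[0.6,-0.13,0],[0,0,0],-1],
    [[0.6,-0.13,0],[0,0,0],-1],
    [[0.6,-0.13,0],[0,0,0],-1],
    [[0.6,-0.13,0],[0,0,0],-1],
    [[0.6,-0.13,0],[0,0,0],-1],
    [[0.6,-0.13,0],[0,0,0],-1],
    [[0.6,-0.13,0],[0,0,0],-1]
  ]
}}

```text
t: 5.1
eef_pos: [0.5609, 0.0884, 0.2551]
tcp_rot: [[0.966, 0.257, -0.0], [0.257, -0.966, 0.0], [-0.0, -0.0, -1.0]]
contact_force: [-0.1, 0.1, -0.9]
opening: 0.0001
gripper_force: 0.0
```

```bash
python3 w.py w3
```

```text
spindle [437.2 263.3] 0.58 [ 0.4843 -0.212   0.068 ]
spindle [270.9 188.3] 0.56 [0.5343 0.0572 0.068 ]
key [263.7 156.9] 0.77 [0.5725 0.0776 0.068 ]
key [276.  170.8] 0.75 [0.559  0.0574 0.068 ]
rose [273.6 190.7] 0.82 [0.5353 0.0545 0.078 ]
rose [444.1 270.9] 0.69 [ 0.4799 -0.2182  0.078 ]
notch [268.  218.5] 0.96 [0.4911 0.0488 0.068 ]
notch [434.4 291.2] 0.81 [ 0.4373 -0.2321  0.068 ]
lug [274.  174.3] 0.93 [0.5565 0.0602 0.078 ]
lug [439.8 252.7] 0.77 [ 0.506  -0.1973  0.078 ]
```

{"fn": "arm_command", "kwargs": {
  "moves": [
    [[0,0,0],[0,0,-1],-1],
    [[0,0,0],[0,0,-1],-1],
    [[0,0,0],[0,0,-1],-1],
    [[0,0,0],[0,0,-1],-1],
    [[0,0,0],[0,0,-1],-1],
    [[0,0,0],[0,0,-1],-1],
    [[0,0,0],[0,0,-1],-1],
    [[0,0,0],[0,0,-1],-1]
  ]
}}

```text
t: 6.2
eef_pos: [0.5597, 0.0875, 0.2556]
tcp_rot: [[0.188, 0.982, 0.0], [0.982, -0.188, -0.001], [-0.001, 0.0, -1.0]]
contact_force: [-0.4, 0.1, 0.2]
opening: -0.0004
gripper_force: 0.0
```

{"fn": "arm_command", "kwargs": {
  "moves": [
    [[0,0,0],[0,0,-1],-1],
    [[0,0,0],[0,0,-1],-1],
    [[0,0,0],[0,0,-1],-1],
    [[0,0,0],[0,0,-1],-1],
    [[0,0,0],[0,0,-1],-1],
    [[0,0,0],[0,0,-1],-1],
    [[0,0,0],[0,0,-1],-1],
    [[0,0,0],[0,0,-1],-1]
  ]
}}

```text
t: 7.0
eef_pos: [0.5597, 0.0875, 0.2555]
tcp_rot: [[-0.801, 0.599, 0.0], [0.599, 0.801, -0.001], [-0.001, -0.0, -1.0]]
contact_force: [-0.2, -0.0, 1.1]
opening: 0.0
gripper_force: 0.0
```

{"fn": "arm_command", "kwargs": {
  "moves": [
    [[0,0,0],[0,0,-1],-1],
    [[0,0,0],[0,0,-1],-1],
    [[0,0,0],[0,0,-1],-1],
    [[0,0,0],[0,0,-1],-1],
    [[0,0,0],[0,0,-1],-1],
    [[0,0,0],[0,0,-0.9],-1],
    [[0,0,0],[0,0,0],-1],
    [[0,0,0],[0,0,0],-1]
  ]
}}

```text
t: 7.8
eef_pos: [0.5599, 0.0876, 0.2553]
tcp_rot: [[-0.985, -0.171, -0.0], [-0.171, 0.985, -0.0], [0.0, -0.0, -1.0]]
contact_force: [-0.2, 0.0, -0.5]
opening: 0.0001
gripper_force: 0.0
```

```bash
python3 w.py w4;python3 - <<'E'
from h import *
import json
a=json.load(open("w3.json"));b=json.load(open("w4.json"))
for n in a:
    if n in b: print(n,*tri([list(map(np.array,a[n])),list(map(np.array,b[n]))]))
s=bot.state();print(s["t"],s["eef_pos"],s["tcp_rot"][:,0],s["joint_positions"].round(2))
cv2.imwrite("pics/w34.png",cv2.resize(np.hstack([cv2.imread("pics/w3.png"),cv2.imread("pics/w4.png")]),(800,300)))
E
```

```text
spindle [ 3.6 50. ] 0.84 [ 0.4774 -0.2132  0.068 ]
spindle [231.6 137.2] 0.58 [0.5315 0.0554 0.068 ]
key [23.7 93.2] 0.85 [ 0.5214 -0.195   0.068 ]
key [243.6 174.5] 0.74 [0.5765 0.0777 0.068 ]
rose [232.5 140.5] 0.84 [0.5336 0.0576 0.078 ]
notch [233.2  99.5] 0.96 [0.4872 0.0509 0.068 ]
lug [227.9 163.6] 0.89 [0.5629 0.0562 0.078 ]
lug [ 7.5 76.7] 0.66 [ 0.5048 -0.2035  0.078 ]
spindle [ 0.47739375 -0.2259143   0.05357164] [np.float64(0.1), np.float64(0.1)]
key [0.55381517 0.06746616 0.33041844] [np.float64(80.2), np.float64(80.2)]
rose [0.53435796 0.05586299 0.07610731] [np.float64(1.7), np.float64(1.7)]
notch [0.48776688 0.04904829 0.06147381] [np.float64(1.5), np.float64(1.5)]
lug [0.55960984 0.05918995 0.08806822] [np.float64(2.5), np.float64(2.5)]
8.1 [0.56017419 0.08813246 0.25543799] [-9.84723128e-01 -1.74127336e-01 -1.80741387e-04] [ 0.56  0.4  -1.05  1.78  0.37  1.18  1.15]
```

View pics/w34.png

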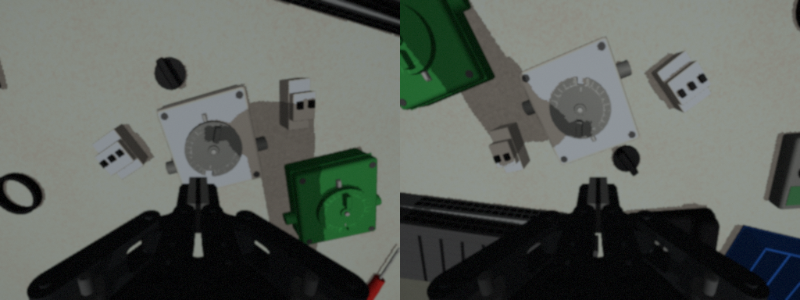

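w34 shows the box's corner screws at (527,78), (601,46), (632,134) and (564,159) in the right half. The tip is clear of everything. I'll use the screws to refine the box centre and heading.

```bash
python3 - <<'E'
from h import *
m=bot.camera_model("wrist")
g=cv2.imread("pics/w4.png",0).astype(float)
P=[]
for u,v in((527,78),(601,46),(632,134),(564,159)):
    u=(u-400)*1.28;v=v*1.28
    for _ in range(3):
        c,r=int(round(u)),int(round(v));w=g[r-5:r+6,c-5:c+6];w=np.clip(np.median(w)-15-w,0,None)
        yy,xx=np.mgrid[r-5:r+6,c-5:c+6];u,v=(w*xx).sum()/w.sum(),(w*yy).sum()/w.sum()
    P.append(at_z("wrist",(u,v),.06,m)[:2]);print(round(u),round(v),P[-1].round(4))
P=np.array(P);c=P.mean(0);print("centre",c,"sides",np.linalg.norm(P-np.roll(P,-1,0),axis=1))
for i in range(4):
    d=P[(i+1)%4]-P[i];print(np.degrees(np.arctan2(d[1],d[0])))
k=np.array([.570,.078])-c;print("key dir",np.degrees(np.arctan2(k[1],k[0])))
for n,p in(("lug",(.5596,.0592)),("notch",(.4885,.0495))):
    d=np.array(p)-c;print(n,np.degrees(np.arctan2(d[1],d[0])),np.linalg.norm(d))
# finger outline near tip and tip size
print(proj("wrist",bot.state()["eef_pos"]))
cv2.imwrite("pics/tip.png",cv2.resize(cv2.imread("pics/w4.png")[100:300,160:360],(600,600),interpolation=2))
E
```

```text
159 100 [ 0.5042 -0.0383]
257 59 [0.4384 0.0715]
296 172 [0.5636 0.1466]
210 203 [0.6283 0.0388]
centre [0.53362356 0.05467212] sides [0.12794799 0.14604265 0.12573858 0.14614768]
120.92589621744968
30.974147055065316
-59.03470149039338
-148.15965780328963
key dir 32.67168710379713
lug 9.88773341212354 0.026368110354098834
notch -173.46122571661607 0.045419008376268256
[253.5341451  240.08993492]
```

View pics/tip.png

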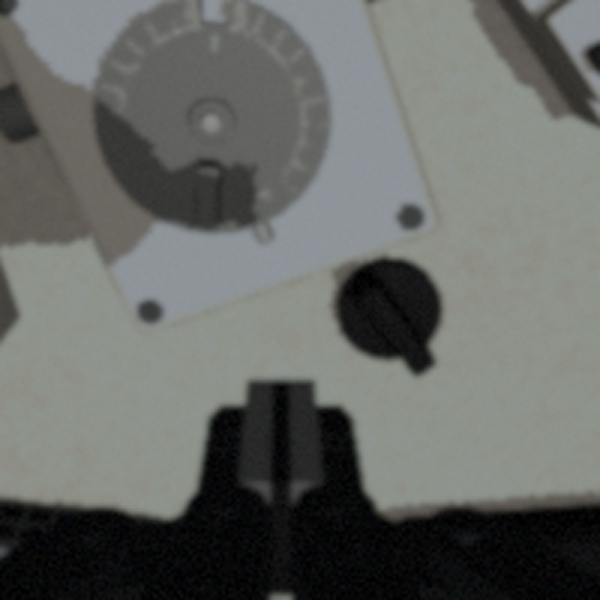

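The box heading is about 31.2°, the axis is at about (0.534, 0.0553), and the lug is at about 9.5°. The pad tip is about 14 mm thick along y and 10 mm long before the wider backing. I'll descend beside the lug with the tip 3 mm above the disc, then close up to the lug.

{"fn": "arm_command", "kwargs": {
  "moves": [
    [[0,0,0.98],[0,0,0],-1],
    [[0,0,0.98],[0,0,0],-1],
    [[0,0,0.98],[0,0,0],-1],
    [[0,0,0.98],[0,0,0],-1],
    [[0,0,0.98],[0,0,0],-1],
    [[0,0,0.6],[0,0,0],-1],
    [[0,0,0.3],[0,0,0],-1],
    [[0,0,0],[0,0,0],-1]
  ]
}}

```text
t: 8.9
eef_pos: [0.56, 0.0882, 0.0809]
tcp_rot: [[-0.985, -0.175, -0.001], [-0.175, 0.985, 0.0], [0.001, 0.0, -1.0]]
contact_force: [0.9, -0.2, 1.1]
opening: 0.0001
gripper_force: 0.0
```

{"fn": "arm_command", "kwargs": {
  "moves": [
    [[0,-0.15,0],[0,0,0],-1],
    [[0,-0.15,0],[0,0,0],-1],
    [[0,-0.1,0],[0,0,0],-1],
    [[0,-0.08,0],[0,0,0],-1],
    [[0,-0.05,0],[0,0,0],-1],
    [[0,0,0],[0,0,0],-1],
    [[0,0,0],[0,0,0],-1],
    [[0,0,0],[0,0,0],-1]
  ]
}}

```text
t: 9.7
eef_pos: [0.563, 0.0726, 0.0814]
tcp_rot: [[-0.985, -0.175, 0.0], [-0.175, 0.985, 0.0], [-0.0, 0.0, -1.0]]
contact_force: [0.8, 1.2, 2.6]
opening: -0.0001
gripper_force: 1.1
```

```bash
cat > pol.py <<'E'
from h import *
def pol():
    s=bot.state();R=np.array(s["tcp_rot"]);d=np.array(s["eef_pos"])[:2]-[.534,.0553]
    print("t",s["t"],"z",s["eef_pos"][2].round(4),"r,s mm",(-d@R[:2,0]*1e3).round(1),(d@R[:2,1]*1e3).round(1),"theta",np.degrees(np.arctan2(-R[1,0],-R[0,0])).round(1),"F",np.round(s["contact_force"],1),"tilt",R[2].round(4))
pol()
E
python3 pol.py; python3 w.py w5
```

```text
t 9.7 z 0.0814 r,s mm 31.6 11.9 theta 10.1 F [0.8 1.2 2.6] tilt [-1.e-04  1.e-04 -1.e+00]
spindle [232.3 180.7] 0.83 [0.5321 0.0538 0.068 ]
key [256.4 244.5] 0.65 [0.5739 0.0765 0.068 ]
rose [233.8 188. ] 0.68 [0.533  0.0556 0.078 ]
rose [323.6 268.6] 0.5 [0.578  0.1216 0.078 ]
notch [247.2 108. ] 0.88 [0.4881 0.0557 0.068 ]
lug [222.4 233.4] 0.92 [0.5637 0.0531 0.078 ]
lug [235.  181.9] 0.68 [0.5292 0.0557 0.078 ]
```

View pics/w5.png

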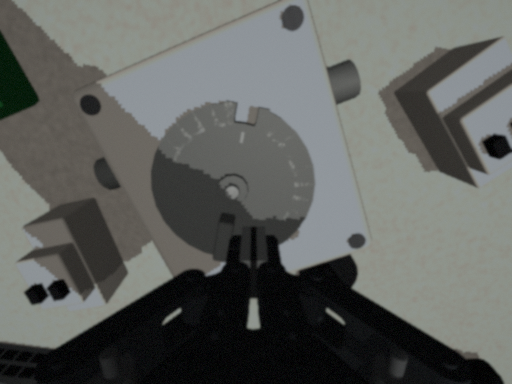

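w5 shows the tip at (255,240) against the lug's right side at (222,235), with the notch at (246,113) now slightly turned. Contact is made; next I sweep clockwise around the axis.

{"fn": "arm_command", "kwargs": {
  "moves": [
    [[-0.04,-0.133,0],[0,0,0.9],-1],
    [[-0.04,-0.133,0],[0,0,0.9],-1],
    [[-0.04,-0.133,0],[0,0,0.9],-1],
    [[-0.04,-0.133,0],[0,0,0.9],-1],
    [[-0.04,-0.133,0],[0,0,0.9],-1],
    [[-0.04,-0.133,0],[0,0,0.9],-1],
    [[-0.04,-0.133,0],[0,0,0.9],-1],
    [[-0.04,-0.133,0],[0,0,0.9],-1]
  ]
}}

```text
t: 10.8
eef_pos: [0.5644, 0.0401, 0.0815]
tcp_rot: [[-0.671, 0.741, 0.001], [0.741, 0.671, -0.0], [-0.001, 0.001, -1.0]]
contact_force: [4.2, -0.9, 0.5]
opening: -0.0004
gripper_force: 1.7
```

```bash
python3 pol.py; python3 w.py w6
```

```text
t 10.8 z 0.0815 r,s mm 31.7 12.3 theta -47.8 F [ 4.2 -0.9  0.5] tilt [-7.e-04  7.e-04 -1.e+00]
spindle [236.4 181. ] 0.76 [0.5343 0.0576 0.068 ]
key [301.2 197.8] 0.97 [0.5719 0.0766 0.068 ]
key [ 27.2 378.5] 0.97 [ 0.5179 -0.1939  0.068 ]
rose [230.5 188. ] 0.85 [0.5328 0.055  0.078 ]
notch [239.  105.1] 0.78 [0.5059 0.0925 0.068 ]
lug [223.6 234.1] 0.6 [0.5493 0.029  0.078 ]
```

{"fn": "arm_command", "kwargs": {
  "moves": [
    [[-0.04,-0.133,0],[0,0,0.9],-1],
    [[-0.04,-0.133,0],[0,0,0.9],-1],
    [[-0.04,-0.133,0],[0,0,0.9],-1],
    [[-0.04,-0.133,0],[0,0,0.9],-1],
    [[-0.04,-0.133,0],[0,0,0.9],-1],
    [[-0.04,-0.133,0],[0,0,0.9],-1],
    [[-0.04,-0.133,0],[0,0,0.9],-1],
    [[-0.04,-0.133,0],[0,0,0.9],-1]
  ]
}}

```text
t: 11.9
eef_pos: [0.5372, 0.0219, 0.0812]
tcp_rot: [[0.264, 0.965, -0.0], [0.965, -0.264, -0.001], [-0.001, -0.0, -1.0]]
contact_force: [1.9, -4.9, 2.9]
opening: 0.0002
gripper_force: 1.9
```

```bash
python3 pol.py; python3 w.py w7
```

```text
t 11.9 z 0.0812 r,s mm 31.3 11.9 theta -105.3 F [ 1.9 -4.9  2.9] tilt [-6.e-04 -2.e-04 -1.e+00]
spindle [232.2 186.8] 0.77 [0.5324 0.0538 0.068 ]
key [283.2 135.7] 0.61 [0.5701 0.0761 0.068 ]
rose [232.3 188.3] 0.64 [0.5339 0.0561 0.078 ]
rose [377.1 253.3] 0.54 [ 0.6101 -0.0105  0.078 ]
notch [245.  110.6] 0.79 [0.5525 0.0955 0.068 ]
lug [225.2 234.7] 0.58 [0.5208 0.0281 0.078 ]
```

View pics/w7.png

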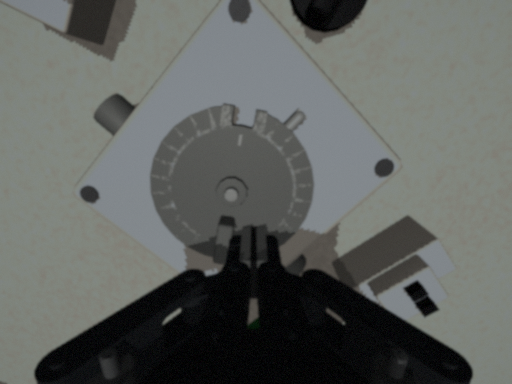

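w7 shows the notch at (243,115) and the pin at (296,119), clockwise of it. About 34° remain. I'll turn about 29° and look again.

{"fn": "arm_command", "kwargs": {
  "moves": [
    [[-0.04,-0.133,0],[0,0,0.9],-1],
    [[-0.04,-0.133,0],[0,0,0.9],-1],
    [[-0.04,-0.133,0],[0,0,0.9],-1],
    [[-0.04,-0.133,0],[0,0,0.9],-1],
    [[0,0,0],[0,0,0],-1],
    [[0,0,0],[0,0,0],-1],
    [[0,0,0],[0,0,0],-1],
    [[0,0,0],[0,0,0],-1]
  ]
}}

```text
t: 13.0
eef_pos: [0.5212, 0.0253, 0.0812]
tcp_rot: [[0.692, 0.722, -0.0], [0.722, -0.692, 0.0], [0.0, -0.0, -1.0]]
contact_force: [-1.1, -0.7, 0.9]
opening: -0.0002
gripper_force: 0.4
```

```bash
python3 pol.py; python3 w.py w8; python3 -c "
import cv2
cv2.imwrite('pics/w8c.png',cv2.resize(cv2.imread('pics/w8.png')[80:230,140:340],(800,600),interpolation=2))"
```

```text
t 13.0 z 0.0812 r,s mm 30.6 11.5 theta -133.8 F [-1.1 -0.7  0.9] tilt [ 1.e-04 -4.e-04 -1.e+00]
spindle [236.  184.9] 0.59 [0.5347 0.0548 0.068 ]
key [252.3 115. ] 0.95 [0.5711 0.078  0.068 ]
rose [237.5 194.8] 0.72 [0.5339 0.0518 0.078 ]
lug [221.  234.9] 0.81 [0.5078 0.0401 0.078 ]
lug [253.5 114.7] 0.72 [0.5722 0.0781 0.078 ]
```

View pics/w8c.png

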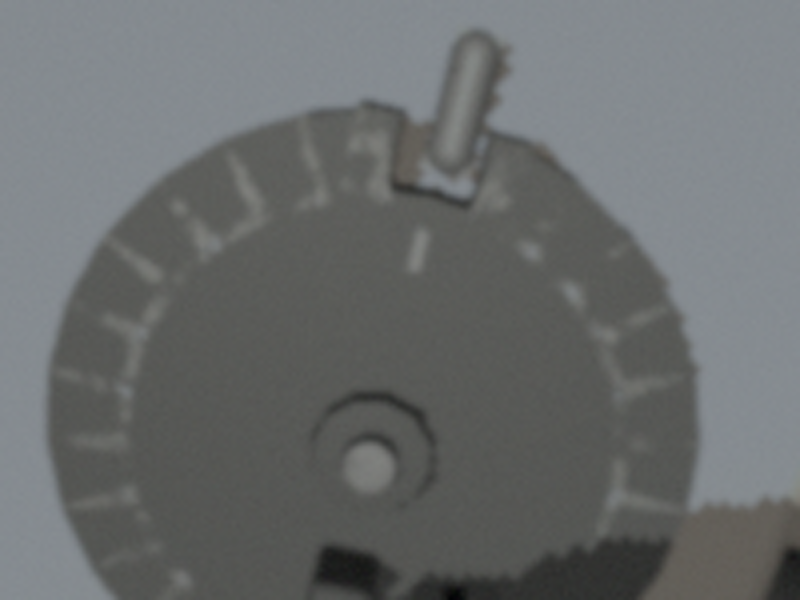

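```bash
python3 - <<'E'
from h import *
m=bot.camera_model("wrist")
W=lambda x,y,z:at_z("wrist",(140+x/4,80+y/4),z,m)[:2]
ang=lambda d:np.degrees(np.arctan2(d[1],d[0])).round(1)
hub=W(370,466,.086);c=np.array([.534,.0553]);print("spindle top",hub)
for cc in(hub,c):
    print("inner corners",[(ang(W(*p,.078)-cc),(1e3*np.linalg.norm(W(*p,.078)-cc)).round(1)) for p in((392,186),(470,206))],
    "outer",[(ang(W(*p,.078)-cc),(1e3*np.linalg.norm(W(*p,.078)-cc)).round(1)) for p in((404,108),(490,132))],
    "tick",[ang(W(*p,.078)-cc) for p in((423,232),(414,270))],
    "pin",[(ang(W(*p,.068)-cc),(1e3*np.linalg.norm(W(*p,.068)-cc)).round(1)) for p in((476,40),(450,162))])
print("tick dir",ang(W(423,232,.078)-W(414,270,.078)),"pin dir",ang(W(476,40,.068)-W(450,162,.068)),"sides",ang(W(404,108,.078)-W(392,186,.078)),ang(W(490,132,.078)-W(470,206,.078)))
E
```

```text
spindle top [0.53366595 0.05481855]
inner corners [(np.float64(41.0), np.float64(37.4)), (np.float64(24.3), np.float64(37.3))] outer [(np.float64(39.9), np.float64(47.7)), (np.float64(25.7), np.float64(47.3))] tick [np.float64(32.6), np.float64(32.7)] pin [(np.float64(31.3), np.float64(57.9)), (np.float64(30.4), np.float64(41.0))]
inner corners [(np.float64(40.7), np.float64(36.9)), (np.float64(23.8), np.float64(36.8))] outer [(np.float64(39.7), np.float64(47.1)), (np.float64(25.4), np.float64(46.8))] tick [np.float64(32.2), np.float64(32.2)] pin [(np.float64(31.1), np.float64(57.3)), (np.float64(30.0), np.float64(40.5))]
tick dir 32.2 pin dir 33.7 sides 36.1 31.1
```

The notch is at 32.5° and the pin at 31.0°, with radii that fit the sizes given, so it is within the entry band. I'll nudge about 1° more, ease off the lug 3 mm, and press down gently.

{"fn": "arm_command", "kwargs": {
  "moves": [
    [[-0.007,-0.025,0],[0,0,0.15],-1],
    [[0,0,0],[0,0,0],-1],
    [[0,0,0],[0,0,0],-1],
    [[0,0.1,0],[0,0,0],-1],
    [[0,0,0],[0,0,0],-1],
    [[0,0,0.05],[0,0,0],-1],
    [[0,0,0.05],[0,0,0],-1],
    [[0,0,0.05],[0,0,0],-1]
  ]
}}

```text
t: 14.1
eef_pos: [0.5225, 0.0235, 0.0768]
tcp_rot: [[0.708, 0.706, -0.0], [0.706, -0.708, 0.0], [0.0, -0.0, -1.0]]
contact_force: [-1.0, -0.2, 3.5]
opening: 0.0002
gripper_force: 1.8
```

{"fn": "arm_command", "kwargs": {
  "moves": [
    [[0,0,0.03],[0,0,0],-1],
    [[0,0,0.03],[0,0,0],-1],
    [[0,0,0.03],[0,0,0],-1],
    [[0,0,0.03],[0,0,0],-1],
    [[0,0,0],[0,0,0],-1],
    [[0,0,0],[0,0,0],-1],
    [[0,0,0],[0,0,0],-1],
    [[0,0,0],[0,0,0],-1]
  ]
}}

```text
t: 14.9
eef_pos: [0.5225, 0.0235, 0.0732]
tcp_rot: [[0.709, 0.706, 0.0], [0.706, -0.709, 0.0], [0.0, -0.0, -1.0]]
contact_force: [-0.3, -0.4, 1.1]
opening: -0.0002
gripper_force: 0.4
```

```bash
python3 pol.py
```

```text
t 14.9 z 0.0732 r,s mm 30.6 14.4 theta -135.1 F [-0.3 -0.4  1.1] tilt [ 1.e-04 -1.e-04 -1.e+00]
```

It is descending freely, about 5 mm so far. I'll press to the bottom.

{"fn": "arm_command", "kwargs": {
  "moves": [
    [[0,0,0.03],[0,0,0],-1],
    [[0,0,0.03],[0,0,0],-1],
    [[0,0,0.03],[0,0,0],-1],
    [[0,0,0.02],[0,0,0],-1],
    [[0,0,0],[0,0,0],-1],
    [[0,0,0],[0,0,0],-1],
    [[0,0,0],[0,0,0],-1],
    [[0,0,0],[0,0,0],-1]
  ]
}}

```text
t: 15.7
eef_pos: [0.5225, 0.0234, 0.0699]
tcp_rot: [[0.709, 0.706, 0.0], [0.706, -0.709, 0.0], [0.0, -0.0, -1.0]]
contact_force: [-0.5, -0.1, 3.4]
opening: -0.0004
gripper_force: 1.7
```

```bash
python3 pol.py
```

```text
t 15.7 z 0.0699 r,s mm 30.6 14.5 theta -135.1 F [-0.5 -0.1  3.4] tilt [ 1.e-04 -0.e+00 -1.e+00]
```

Next, small steps until the force shows firm seating.

{"fn": "arm_command", "kwargs": {
  "moves": [
    [[0,0,0.02],[0,0,0],-1],
    [[0,0,0],[0,0,0],-1],
    [[0,0,0],[0,0,0],-1],
    [[0,0,0],[0,0,0],-1],
    [[0,0,0.01],[0,0,0],-1],
    [[0,0,0],[0,0,0],-1],
    [[0,0,0],[0,0,0],-1],
    [[0,0,0],[0,0,0],-1]
  ]
}}

```text
t: 16.5
eef_pos: [0.5228, 0.0233, 0.0695]
tcp_rot: [[0.709, 0.706, 0.001], [0.706, -0.709, -0.0], [0.0, 0.001, -1.0]]
contact_force: [-3.3, -0.9, 11.8]
opening: 0.0
gripper_force: 6.1
```

The force is 11.8 N and z has stalled at 69.5 mm, so it is seated. I'll retreat straight up and check.

{"fn": "arm_command", "kwargs": {
  "moves": [
    [[0,0,-0.1],[0,0,0],-1],
    [[0,0,-0.3],[0,0,0],-1],
    [[0,0,-0.8],[0,0,0],-1],
    [[0,0,-1],[0,0,0],-1],
    [[0,0,-1],[0,0,0],-1],
    [[0,0,-1],[0,0,0],-1],
    [[0,0,0],[0,0,0],-1],
    [[0,0,0],[0,0,0],-1]
  ]
}}

```text
t: 17.3
eef_pos: [0.5227, 0.0234, 0.1958]
tcp_rot: [[0.709, 0.706, 0.002], [0.706, -0.709, -0.0], [0.001, 0.001, -1.0]]
contact_force: [-0.5, -0.3, -0.6]
opening: -0.0001
gripper_force: 0.0
```

```bash
python3 pol.py; python3 w.py w9; python3 - <<'E'
from h import *
u,v=map(int,proj("wrist",[.534,.055,.07]));a=cv2.imread('pics/w9.png')[max(0,v-65):v+65,max(0,u-65):u+65]
s=bot.read_camera("scene")[190:255,220:335,::-1]
cv2.imwrite('pics/fin.png',np.hstack([cv2.resize(a,(400,400),interpolation=2),cv2.copyMakeBorder(cv2.resize(s,(396,224),interpolation=2),0,176,4,0,0)]))
E
```

```text
t 17.3 z 0.1958 r,s mm 30.5 14.7 theta -135.1 F [-0.5 -0.3 -0.6] tilt [ 0.001   0.0011 -1.    ]
spindle [240.  151.7] 0.61 [0.5329 0.0524 0.068 ]
spindle [369.7 147.5] 0.26 [ 0.63   -0.0391  0.068 ]
key [250.  105.4] 0.64 [0.5728 0.0772 0.068 ]
key [367.1 294.9] 0.57 [ 0.514  -0.1878  0.068 ]
rose [238.  151.1] 0.78 [0.5338 0.0553 0.078 ]
notch [248.6 105.1] 0.6 [0.572  0.0784 0.068 ]
lug [370.8 313.1] 0.66 [ 0.5027 -0.2038  0.078 ]
lug [233.6 181.2] 0.56 [0.5079 0.0369 0.078 ]
```

View pics/fin.png

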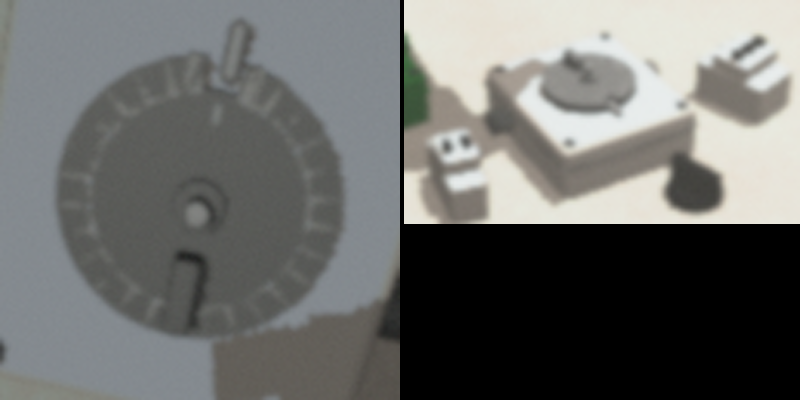

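The final picture shows the pin at (235,50) lying inside the notch at (228,80). The rose is flat on the box with more of the spindle showing, the neighbours are unmoved, and the hand is clear.

```bash
python3 -c "
from plant import bot
print(bot.finish_job())"
```

```text
the job is handed in; nothing more can be done
None
```

I turned the rose clockwise by its lug until the notch was over the pin, pressed it down until the force rose to 11.8 N with no further travel, took the hand clear, and handed the job in at about 17 s; no verdict was returned.

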